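# Press a stuck plug out of a bearing block

### The job

Take the ejector rod out of its wooden rack, feel its nose into the bore of the steel bearing block on the press-out stand, and gently press the stuck brass plug down out of the bore until it rests on the floor of the catch cup below, never leaning on the block or ramming the plug with more than 30 N. Then put the rod back in the rack, upright and fully down on its collar, and leave the brass weight, the jar and the melting dish where they are.

Things in the scene. Friction and masses are not known exactly. Their poses are not given: they have to be found in the camera images.
- stand: fixed press-out stand: dark base 92x104x8 mm, two grey rails, open front; origin at the centre of its underside, z up. On it a steel bearing block 60x60x36 mm, top face 80 mm above the bench, is clamped off the middle: up to 7 mm either way along the stand's x and y each. The block's place is not reported (feel or look for it); it holds firm at the forces allowed. A catch cup is fixed under it
- mark (a point): middle of the stand, level with the block's top: the bore's axis is up to 7 mm off this along the stand's x and y each. Vertical bore, 14 mm diameter, in a shallow round dish: 40 mm diameter at the top face, falling evenly to the bore's edge 5.25 mm deep. The rod's nose, e mm off the axis, lands on the dish 6.2 - 0.4 e mm below the top (e over 2.3); within 1.5 mm it enters the bore
- plug (a joint): how far the brass plug (13.6 mm diameter, 18 mm long) has been pushed down, m. At 0 its flat top is 12 mm below the block's top face; it starts at 0 to 0.006; at 0.026 it is out of the bore on the cup's floor, its top 38 mm below the block's top face (hard stop). Tight fit: it moves only while pushed with about 8 N and stays where left
- rod_grip (a point): centre of the handle of the loose steel ejector rod (about 150 g, 116 mm long), 86 mm above its nose. Shank 11 mm diameter, 50 mm long; collar 24 mm diameter, 6 mm thick; round handle 18 mm diameter, 60 mm long. z runs from nose to handle. It starts upright in the rack, nose down, its collar resting on the rack's top
- rod_nose (a point): centre of the rod's flat nose face, its lower end, 9.4 mm diameter with a 0.8 mm bevel up to the shank; axes as rod_grip
- rack_hole (a point): centre of the mouth of the rack's hole: fixed wooden block 50x50 mm, 54 mm high, with one upright through hole of 17 mm diameter; z up. With the rod fully down on its collar the nose is 50 mm below this point. Stand and rack are between two fixed rolling mills, tall machines to the left (up to 0.41 m high) and right (up to 0.5 m), with a furnace behind: come in from above
- weight: loose brass weight, 30 mm diameter, 36 mm high, a bystander; origin at the centre of its underside
- flux_jar: loose small glass jar with a dark cap, 34 mm diameter, 48 mm high, a bystander; origin at the centre of its underside
- melting_dish: loose shallow pale melting dish, 55 mm diameter, 22 mm high, a bystander; origin at the centre of its underside
Things that resemble listed ones, but are neither listed nor needed, are in the scene too. There is more than one size of the part that bears rack_hole; the job needs the smaller.

How it is judged:
By the outcome, as a careful person would: the job done as asked, in the order asked, and still so for the second after the job is handed in, with the robot touching nothing.
It also fails if it takes over 67 s, if anything falls off the work surface, if the arm or the gripper's body presses on something with over 40 N, if the wrist force passes 120 N, or if a joint passes its speed limit or range.

### The arm

A 7-joint arm with a two-finger parallel gripper is mounted at the origin on a cart in front of the work surface, level with it; the furniture and walls round the work are solid. World frame = base frame: x ahead of the robot, y to its left, z up, the work surface at z = 0. Lengths are in m, angles in degrees, forces in N, time in s.
With the tool pointing down it reaches from about 0.425 to 0.875 m from the base axis. Payload 4.7 kg.
Tool frame: the origin (TCP) lies at the very end of the fingers, on their centre line; the grasp point (between the pads) lies env.grip_point_offset behind it (env.grip_point_offset is the distance from the TCP to the grasp point, in m); z points along the fingers, y is the direction in which the jaws open and shut (so a half turn about z gives the same grasp; the last joint's range is limited). The gripper opens to 87 mm and grips with 3 to 60 N. Pads are 19 mm wide; open, the fingers measure 117 mm over their backs; the gripper's body (75 mm by 190 mm) begins 51 mm behind the grasp point.
Start: joints at [-73.39, 18.392, -4.016, 83.108, 1.295, 78.541, -3.26], TCP at [0.177, 0.625, 0.223] pointing down, gripper open.
Joint ranges: [-163.93, 163.93], [-17.29, 119.83], [-79.2, 71.16], [3.27, 140.29], [-89.18, 269.18], [5.43, 117.66], [-154.24, 154.24]. Speed limits (degrees/s): [147.25, 147.25, 180, 180, 180, 180, 180].

### API

Orientations are given as [roll, pitch, yaw] about the fixed x, y, z axes, in that order (R = Rz(yaw) Ry(pitch) Rx(roll)).
In Python, from cell import env gives the robot as it stands.
- The arm moves only by the tool send_rows, never from a script. Its argument "plan" is a list of rows, each a list of 7 numbers: the finger opening in mm, from 0 to 87, then the shift along the tool's x, y, z in mm, then the turn, a rotation vector about the tool's x, y, z in rad. A call has 1 to 12 rows; each row shifts and turns the commanded pose from where the row before left it, along the tool's axes as they then stand; what a row does not reach is not made up. A row lasts 1/10 s, in which the tool goes at most 50 mm and 8.59 degrees, less where a joint would pass 70% of its speed; a pose out of reach is approached as far as the arm can. A call is refused whole if a number of a shift passes 50 or a number of a turn 0.15, either way. A call with a gripper value outside its range is refused whole. The fingers move at their own pace and stop on an object; "grip_force" is the grip in N (left out, the last holds). Time passes only in rows, so rows that do not move let the fingers close. It gives the time, the measured TCP pose, the force and the opening at its end, in the units of the state.
- env.get_obs(): the state, without advancing time (a new reading comes with each control period).
- env.read_camera(name): name is "side" or "top" or "wrist"; returns the picture (400x640x3 uint8, red, green, blue); there is no depth.
- env.get_calibration(name): a dict with "fx", "fy", "cx", "cy" (pixels), "extrinsics" (4x4, takes a point from camera to world coordinates). Camera axes: x right, y down, z forward; pixel columns grow to the right and rows downward; lengths in m; the calibration is good to about 2 mm. A picture is of the moment at which its call begins: read the wrist's pose just before it. get_calibration takes no time and is no camera call; for the wrist camera it gives the pose at the moment of the call.
- env.sign_off(): hands the job in, once; it reports no verdict.
Trained networks look in the newest picture that a camera, given by its name, has taken for a name from the list of things; names that differ only in an ending like _2 or _b are one class to them, and where a whole thing is asked for, a point or a joint stands for the part that bears it (a point fixed in the world has none). Each returns a list of dicts, best first, with "confidence" (0 to 1); they miss things now and then, are a little off and sometimes report something else, mostly with a low value. They report only what shows in the picture. A call takes as long as a camera call. They do not tell look-alikes from the thing itself.
- env.regions_of(camera, query): "region" (400x640 bool, what is visible of it) and "rect" ([left, top, right, bottom] in pixels, round what is visible of it).
The state is a dict: "time_s": time; "qpos": joint angles; "joint_velocities": joint speeds; "effort": joint torques, N m; "tool_pos": TCP position; "tool_rot": TCP orientation; "force": force on the tool from outside, world axes, zero at the start; "wrist_torque": the same for the moment, N m; "grip_width": finger opening in m.
Only numpy, scipy, OpenCV 4.12 (cv2) and the standard library are available. Lean on these libraries where they do the work, as an engineer would, in place of code of your own. Each camera call takes 0.05 s, during which the arm holds its last target. There are 200 camera calls.

## Working session

There is one attempt and no reset: what is moved stays moved. The work goes in short steps, Python scripts to look and compute and a tool call to move; the robot and the scene stay as the last step left them, time stands still between calls to the robot, and variables do not carry over. Pictures are saved under pics/ and viewed, about 8 in all and at most 12, crops included, and the job is handed in when it is done.

Besides the shell and the picture viewer there is one more tool, called after ">>>" by a JSON object that holds its "name" and its "arguments". send_rows: Moves the arm, as the interface text tells. Its arguments: {"type":"object","properties":{"plan":{"type":"array"},"grip_force":{"type":"number"}},"required":["plan"]}

```bash
mkdir -p pics; ls
python3 - <<'E'
from cell import env
import cv2,numpy as np
o=env.get_obs()
print({k:np.round(v,3) for k,v in o.items()}, env.grip_point_offset)
for c in("side","top","wrist"):
    im=env.read_camera(c); cv2.imwrite(f"pics/{c}0.png",im[:,:,::-1])
    k=env.get_calibration(c); print(c,[round(k[a],1) for a in("fx","fy","cx","cy")],np.round(k["extrinsics"],3).tolist())
    if c!="wrist":
        for q in("stand","rod_grip","rack_hole","weight","flux_jar","melting_dish"):
            for r in env.regions_of(c,q)[:4]:
                ys,xs=np.nonzero(r["region"]); print(c,q,round(r["confidence"],2),[int(v) for v in r["rect"]],xs.mean().round(1),ys.mean().round(1))
E
```

```text
pics
{'time_s': np.float64(0.0), 'qpos': array([-73.391,  18.44 ,  -4.014,  83.176,   1.297,  78.538,  -3.259]), 'joint_velocities': array([ 0.034,  0.027,  0.003, -0.087, -0.053,  0.001, -0.038]), 'effort': array([ 0.0000e+00, -4.9128e+01, -4.0400e-01, -3.1253e+01, -6.4000e-02,
        4.4000e-02,  0.0000e+00]), 'tool_pos': array([0.177, 0.625, 0.221]), 'tool_rot': array([-1.79892e+02,  8.00000e-03,  1.64201e+02]), 'force': array([-0.329,  0.402,  0.725]), 'wrist_torque': array([-0.014, -0.035, -0.011]), 'grip_width': np.float64(0.087)} 0.0187
side [402.5, 402.5, 316.7, 201.4] [[0.849, 0.404, -0.341, 0.9], [0.528, -0.64, 0.558, -0.47], [0.007, -0.653, -0.757, 0.748], [0.0, 0.0, 0.0, 1.0]]
side stand 0.75 [260, 172, 308, 222] 284.5 195.4
side stand 0.49 [213, 201, 227, 230] 219.5 220.0
side rod_grip 0.58 [211, 206, 228, 232] 219.3 219.9
side rack_hole 0.96 [214, 215, 242, 250] 230.6 236.3
side rack_hole 0.62 [213, 205, 227, 232] 219.0 219.2
side flux_jar 0.61 [256, 262, 272, 284] 266.1 274.3
side melting_dish 0.44 [286, 229, 304, 248] 292.3 237.6
top [469.4, 469.4, 322.9, 200.0] [[-0.001, -0.985, 0.17, 0.448], [-1.0, 0.001, 0.001, 0.003], [-0.001, -0.17, -0.985, 1.031], [0.0, 0.0, 0.0, 1.0]]
top stand 0.95 [279, 230, 334, 274] 308.4 252.0
top stand 0.74 [277, 203, 292, 222] 284.8 211.6
top rod_grip 0.69 [385, 272, 399, 279] 391.5 276.1
top rack_hole 0.72 [219, 116, 261, 161] 239.5 137.5
top rack_hole 0.6 [375, 260, 406, 293] 387.5 276.1
top weight 0.72 [279, 204, 291, 221] 284.3 211.8
top melting_dish 0.58 [333, 203, 362, 229] 348.5 216.3
top melting_dish 0.35 [389, 205, 405, 222] 397.1 215.0
wrist [283.7, 283.7, 316.8, 195.4] [[0.271, 0.931, 0.244, 0.112], [0.963, -0.263, -0.068, 0.644], [0.001, 0.253, -0.967, 0.386], [0.0, 0.0, 0.0, 1.0]]
```

Run:
```python
import cv2,numpy as np
a=cv2.imread("pics/top0.png");b=cv2.imread("pics/side0.png")
t=cv2.resize(a[100:320,190:460],None,fx=2.2,fy=2.2,interpolation=cv2.INTER_CUBIC)
cv2.imwrite("pics/tc.png",t)
s=cv2.resize(b[60:330,130:430],None,fx=2.2,fy=2.2,interpolation=cv2.INTER_CUBIC)
cv2.imwrite("pics/sc.png",s)
```

```text
(no output)
```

View pics/tc.png

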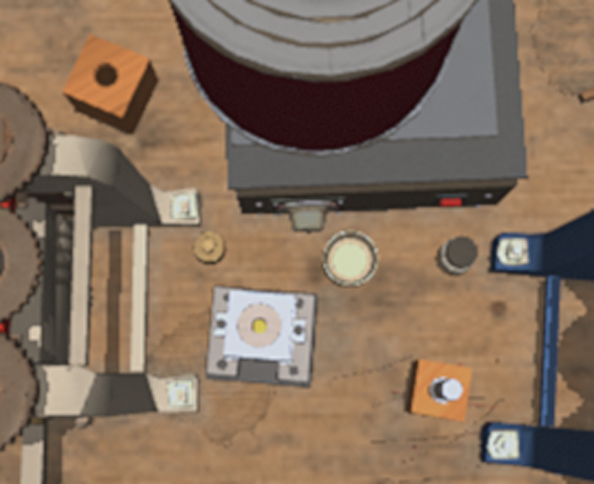

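View pics/sc.png

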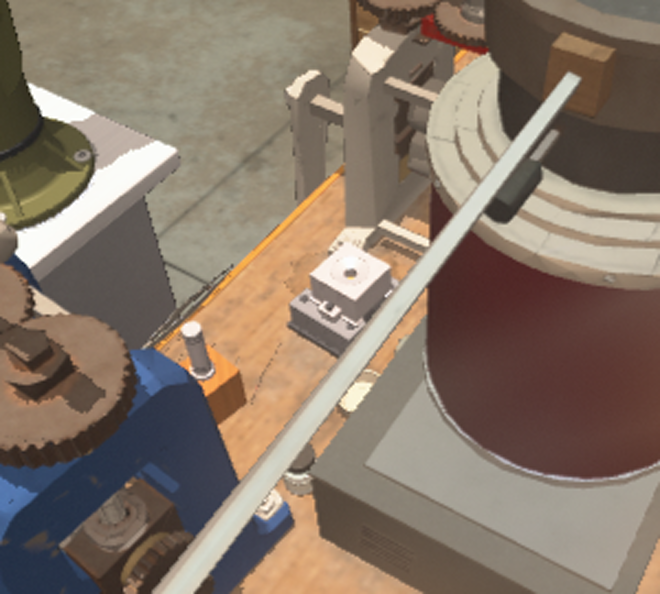

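>>> {"name": "send_rows", "arguments": {"plan": [[87, 0, -10, -46, 0, 0, 0], [87, 0, -15, -46, 0, 0, 0], [87, 0, -15, -46, 0, 0, 0], [87, 0, -15, -46, 0, 0, 0], [87, 0, -15, -46, 0, 0, 0], [87, 0, -15, -46, 0, 0, 0]]}}

```text
time_s: 1.35
tool_pos: [0.1536, 0.5426, 0.5008]
tool_rot: [179.9, 0.0, 164.2]
force: [-0.4, -0.0, 1.5]
grip_width: 0.0868
```

>>> {"name": "send_rows", "arguments": {"plan": [[87, -50, 0, 0, 0, 0, 0.089], [87, -50, 0, 0, 0, 0, 0.089], [87, -50, 0, 0, 0, 0, 0.089], [87, -50, 0, 0, 0, 0, 0.089], [87, -50, 0, 0, 0, 0, 0.089], [87, -50, 0, 0, 0, 0, 0.089], [87, -50, 0, 0, 0, 0, 0.089], [87, -50, 0, 0, 0, 0, 0.089], [87, -50, 0, 0, 0, 0, 0.089], [87, -50, 0, 0, 0, 0, 0.089], [87, -50, 0, 0, 0, 0, 0.089], [87, -50, 0, 0, 0, 0, 0.089]]}}

```text
time_s: 2.55
tool_pos: [0.5672, 0.1456, 0.4983]
tool_rot: [180.0, 0.0, 102.8]
force: [0.6, 0.9, -0.6]
grip_width: 0.0869
```

>>> {"name": "send_rows", "arguments": {"plan": [[87, -28, -20, 40, 0, 0, 0.075], [87, -28, -20, 43, 0, 0, 0.075], [87, -28, -20, 43, 0, 0, 0.073], [87, -28, -20, 43, 0, 0, 0], [87, 0, 0, 0, 0, 0, 0]]}}

```text
time_s: 3.05
tool_pos: [0.4986, 0.032, 0.3353]
tool_rot: [-179.1, 0.2, 89.9]
force: [-0.7, -0.1, -0.2]
grip_width: 0.0868
```

```bash
cat > h.py <<'E'
from cell import env
import cv2,numpy as np
def proj_plane(k,u,v,z):
    T=np.array(k["extrinsics"]); d=T[:3,:3]@np.array([(u-k["cx"])/k["fx"],(v-k["cy"])/k["fy"],1]); p=T[:3,3]
    return p+d*(z-p[2])/d[2]
def pix(k,P):
    T=np.linalg.inv(np.array(k["extrinsics"])); q=T[:3,:3]@np.array(P)+T[:3,3]
    return k["fx"]*q[0]/q[2]+k["cx"],k["fy"]*q[1]/q[2]+k["cy"]
E
python3 - <<'E'
from h import *
o=env.get_obs(); print(o["tool_pos"],o["tool_rot"],o["force"])
k=env.get_calibration("wrist"); im=env.read_camera("wrist"); cv2.imwrite("pics/w1.png",im[:,:,::-1])
np.save("w1.npy",k)
for q in("stand","rod_grip","rack_hole","plug"):
    for r in env.regions_of("wrist",q)[:3]: print(q,round(r["confidence"],2),[int(v) for v in r["rect"]])
E
```

```text
[0.49864573 0.03202874 0.33528288] [-1.79085901e+02  1.60892935e-01  8.99025452e+01] [-0.68482218 -0.10347775 -0.18696469]
stand 0.8 [296, 128, 354, 192]
rod_grip 0.45 [283, 272, 298, 289]
rack_hole 0.74 [283, 238, 314, 276]
rack_hole 0.59 [457, 25, 541, 92]
```

View pics/w1.png

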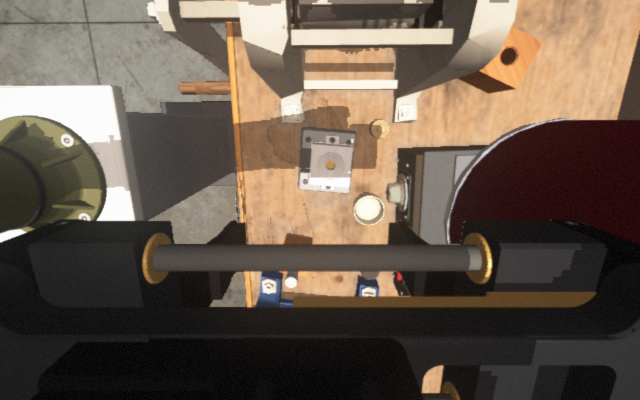

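Run:
```python
from h import *
w=cv2.imread("pics/w1.png");t=cv2.imread("pics/top0.png")
f=lambda im,x,y:cv2.resize(im[y:y+60,x:x+80],(400,300),interpolation=cv2.INTER_CUBIC)
cv2.imwrite("pics/c1.png",np.vstack([np.hstack([f(w,290,130),f(w,260,235)]),np.hstack([f(t,270,222),f(t,350,246)])]))
k=np.load("w1.npy",allow_pickle=True).item(); kt=env.get_calibration("top")
print("T",np.round(k["extrinsics"],3).tolist())
print("bore w",proj_plane(k,331,164,.066),"top",proj_plane(kt,308.2,248.2,.066))
print("rodtop w",proj_plane(k,291,283,.12),"top",proj_plane(kt,394,276,.12))
```

```text
T [[1.0, 0.003, -0.015, 0.503], [-0.001, -0.967, -0.255, 0.102], [-0.016, 0.255, -0.967, 0.498], [0.0, 0.0, 0.0, 1.0]]
bore w [0.51777663 0.03732553 0.066     ] top [0.51436297 0.03445927 0.066     ]
rodtop w [ 0.45802716 -0.13444043  0.12      ] top [ 0.45735137 -0.13184252  0.12      ]
```

View pics/c1.png

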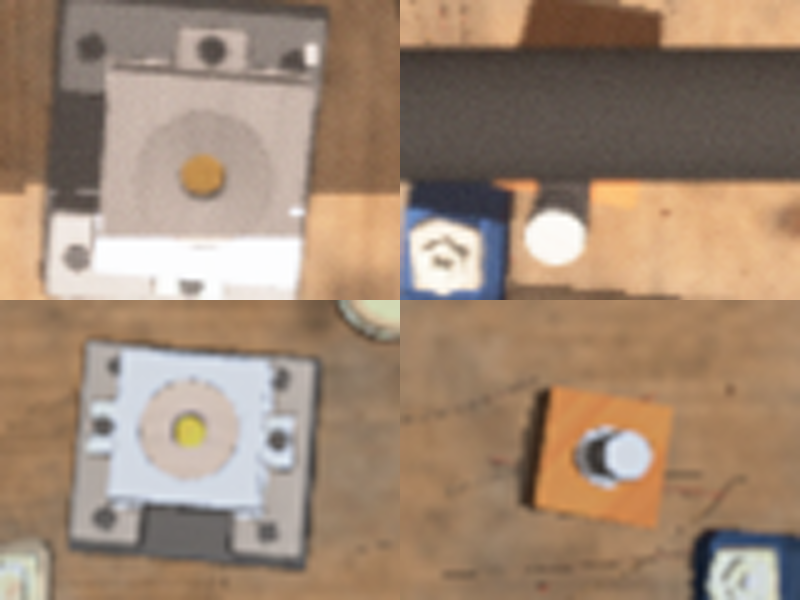

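Run:
```python
from h import *
k=np.load("w1.npy",allow_pickle=True).item(); kt=env.get_calibration("top")
P=lambda n,k,u,v,z:print(n,np.round(1000*proj_plane(k,u,v,z)[:2],1))
P("plug w",k,330,164.4,.065);P("rim t",kt,307.4,247.6,.08);P("plug t",kt,307.6,247.8,.065)
P("rod w",k,290.6,282,.12);P("rod t",kt,395.4,276.6,.12);P("collar t",kt,390.6,277,.06)
o=env.get_obs();print(o["tool_pos"],o["tool_rot"],o["force"])
```

```text
plug w [516.3  36.6]
rim t [514.6  35.6]
plug t [515.3  35.7]
rod w [ 457.5 -132.8]
rod t [ 456.2 -134.5]
collar t [ 456.  -133.7]
[0.50732771 0.03835988 0.34583753] [ 1.79752480e+02 -4.99600354e-02  9.03164993e+01] [-0.0313566   1.12960454  0.50967094]
```

Run:
```python
from h import *
im=env.read_camera("top")[:,:,::-1]; cv2.imwrite("pics/t2.png",cv2.resize(im[130:400,200:560],None,fx=2.2,fy=2.2,interpolation=cv2.INTER_CUBIC))
o=env.get_obs();print(o["tool_pos"],o["tool_rot"])
```

```text
[0.50729878 0.03829062 0.34569821] [ 1.79769589e+02 -3.36414889e-02  9.03175155e+01]
```

View pics/t2.png

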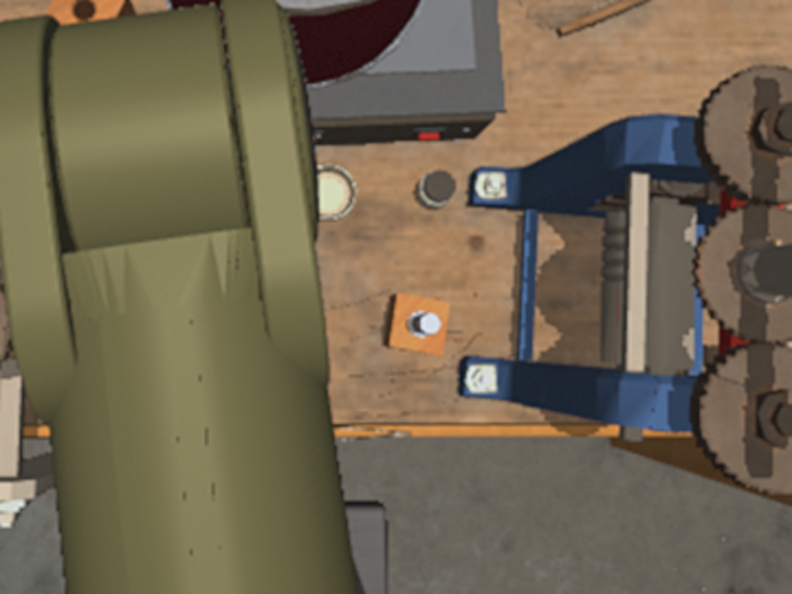

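>>> {"name": "send_rows", "arguments": {"plan": [[87, -29, -8.5, 10, 0, 0, 0], [87, -29, -8.5, 30, 0, 0, 0], [87, -29, -8.5, 30, 0, 0, 0], [87, -29, -8.5, 30, 0, 0, 0], [87, -29, -8.5, 30, 0, 0, 0], [87, -27, -8.5, 30, 0, 0, 0], [87, 0, 0, 0, 0, 0, 0], [87, 0, 0, 0, 0, 0, 0], [87, 0, 0, 0, 0, 0, 0]]}}

```text
time_s: 4.25
tool_pos: [0.4575, -0.134, 0.1852]
tool_rot: [179.8, 0.0, 90.3]
force: [-0.7, -0.6, 0.2]
grip_width: 0.0871
```

Run:
```python
from h import *
o=env.get_obs();print(o["time_s"],o["tool_pos"],o["tool_rot"],o["force"])
k=env.get_calibration("wrist"); im=env.read_camera("wrist"); cv2.imwrite("pics/w2.png",im[:,:,::-1])
print(pix(k,[.4566,-.1337,.12]),pix(k,[.4566,-.1337,.06]))
```

```text
4.25 [ 0.45745507 -0.13403915  0.18523303] [1.79822780e+02 1.90476911e-02 9.03466452e+01] [-0.68674805 -0.59750442  0.21061122]
(np.float64(313.5128727072951), np.float64(206.0427605433345)) (np.float64(313.96514263802726), np.float64(189.4307267947991))
```

View pics/w2.png

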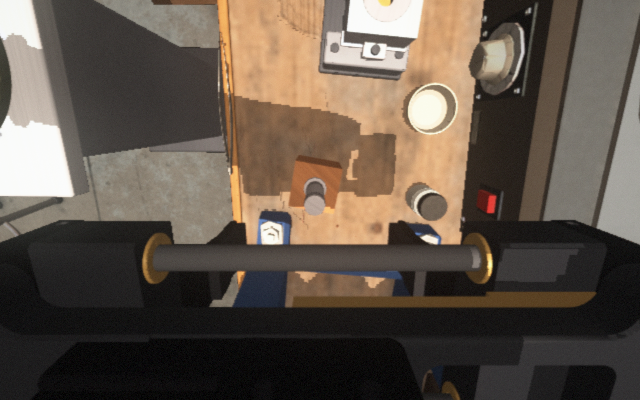

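>>> {"name": "send_rows", "arguments": {"plan": [[87, 1.2, 0, 20, 0, 0, 0], [87, 0, 0, 30, 0, 0, 0], [87, 0, 0, 30, 0, 0, 0], [87, 0, 0, 22, 0, 0, 0], [87, 0, 0, 11.7, 0, 0, 0], [87, 0, 0, 0, 0, 0, 0], [87, 0, 0, 0, 0, 0, 0]]}}

```text
time_s: 5.0
tool_pos: [0.4565, -0.1337, 0.0709]
tool_rot: [179.9, 0.0, 90.3]
force: [0.1, 0.1, -0.4]
grip_width: 0.0869
```

>>> {"name": "send_rows", "arguments": {"plan": [[30, 0, 0, 0, 0, 0, 0], [15, 0, 0, 0, 0, 0, 0], [10, 0, 0, 0, 0, 0, 0], [10, 0, 0, 0, 0, 0, 0], [10, 0, 0, 0, 0, 0, 0], [10, 0, 0, 0, 0, 0, 0]], "grip_force": 50}}

```text
time_s: 5.6
tool_pos: [0.4554, -0.1338, 0.0699]
tool_rot: [180.0, -0.0, 90.2]
force: [1.0, 0.5, -0.9]
grip_width: 0.0471
```

>>> {"name": "send_rows", "arguments": {"plan": [[10, 0, 0, 0, 0, 0, 0], [10, 0, 0, 0, 0, 0, 0], [10, 0, 0, 0, 0, 0, 0], [10, 0, 0, 0, 0, 0, 0], [10, 0, 0, 0, 0, 0, 0], [10, 0, 0, 0, 0, 0, 0]]}}

```text
time_s: 6.2
tool_pos: [0.4554, -0.1339, 0.0698]
tool_rot: [180.0, -0.0, 90.2]
force: [0.3, -0.6, -0.7]
grip_width: 0.0172
```

>>> {"name": "send_rows", "arguments": {"plan": [[10, 0, 0, -5, 0, 0, 0], [10, 0, 0, -15, 0, 0, 0], [10, 0, 0, -20, 0, 0, 0], [10, 0, 0, -20, 0, 0, 0], [10, 0, 0, -20, 0, 0, 0], [10, 0, 0, -15, 0, 0, 0], [10, 0, 0, -5, 0, 0, 0], [10, 0, 0, 0, 0, 0, 0], [10, 0, 0, 0, 0, 0, 0]]}}

```text
time_s: 7.1
tool_pos: [0.4548, -0.1338, 0.1691]
tool_rot: [-179.9, -0.0, 90.2]
force: [0.0, 0.3, -1.3]
grip_width: 0.0173
```

Run:
```python
from h import *
k=env.get_calibration("wrist"); im=env.read_camera("wrist"); cv2.imwrite("pics/w3.png",im[:,:,::-1])
o=env.get_obs();print(o["time_s"],o["tool_pos"],o["tool_rot"],o["force"],o["wrist_torque"],o["grip_width"])
s=env.read_camera("side"); cv2.imwrite("pics/s3.png",s[:,:,::-1])
a=cv2.resize(im[100:300,180:460,::-1],(560,400)); b=cv2.resize(s[150:270,170:338,::-1],(560,400),interpolation=cv2.INTER_CUBIC)
cv2.imwrite("pics/c3.png",cv2.resize(np.hstack([a,b]),(800,286)))
```

```text
7.15 [ 0.45463543 -0.13373981  0.1688831 ] [-1.79902619e+02 -8.48382391e-03  9.02271308e+01] [ 1.43993137e-03 -6.32691046e-01 -1.56428895e+00] [-0.09997006  0.15882163  0.02008212] 0.017074086651882963
```

View pics/c3.png

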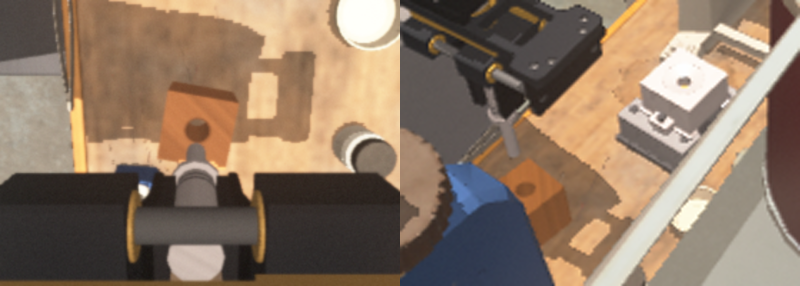

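Run:
```python
from h import *
k=env.get_calibration("wrist")
print(pix(k,[.4546,-.1337,.103]),pix(k,[.4546,-.1337,.103+.056+.06]))
print("hole",proj_plane(k,318,190.3,.054))
w=cv2.imread("pics/w3.png"); cv2.imwrite("pics/c4.png",cv2.resize(w[170:300,270:370],None,fx=5,fy=4.6,interpolation=cv2.INTER_CUBIC))
```

```text
(np.float64(314.8697928978133), np.float64(206.1670088237655)) (np.float64(312.75425948944917), np.float64(281.35635843339435))
hole [ 0.45734775 -0.13179154  0.054     ]
```

View pics/c4.png

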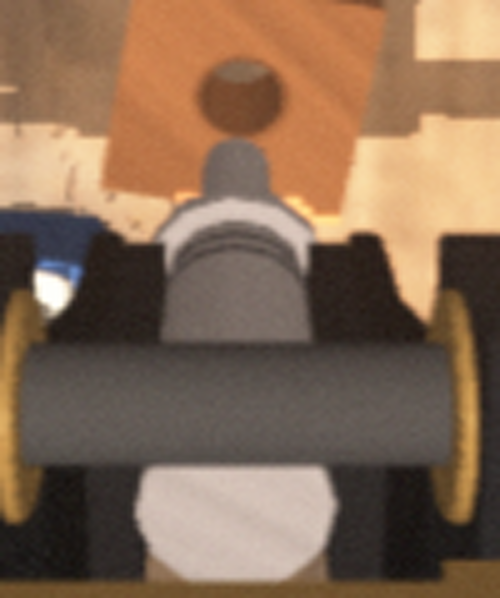

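>>> {"name": "send_rows", "arguments": {"plan": [[10, 10, 3.5, 0, 0, 0, 0], [10, 22, 8, 0, 0, 0, 0], [10, 25, 9, 0, 0, 0, 0], [10, 25, 9, 0, 0, 0, 0], [10, 25, 9, 0, 0, 0, 0], [10, 25, 9, 0, 0, 0, 0], [10, 22, 7.5, 0, 0, 0, 0], [10, 12, 3.8, 0, 0, 0, 0], [10, 3.5, 1, 0, 0, 0, 0], [10, 0, 0, 0, 0, 0, 0], [10, 0, 0, 0, 0, 0, 0], [10, 0, 0, 0, 0, 0, 0]]}}

```text
time_s: 8.4
tool_pos: [0.5143, 0.0345, 0.1699]
tool_rot: [180.0, 0.0, 90.1]
force: [0.1, 0.7, -2.1]
grip_width: 0.0172
```

Run:
```python
from h import *
o=env.get_obs();print(o["time_s"],o["tool_pos"],o["tool_rot"],o["force"],o["wrist_torque"],o["grip_width"])
k=env.get_calibration("wrist"); im=env.read_camera("wrist"); cv2.imwrite("pics/w4.png",im[:,:,::-1])
p=o["tool_pos"]; print(pix(k,[p[0],p[1],p[2]-.0658]),pix(k,[.5138,.0358,.066]),pix(k,[.5138,.0358,.08]))
cv2.imwrite("pics/c5.png",cv2.resize(im[120:250,250:390,::-1],None,fx=4.5,fy=4.5,interpolation=cv2.INTER_CUBIC))
```

```text
8.4 [0.51429811 0.03450146 0.16992223] [1.79994737e+02 1.73057177e-03 9.01082562e+01] [ 0.13576488  0.70668201 -2.05622715] [-0.08885563  0.05673301 -0.03632672] 0.017164603538951072
(np.float64(314.78339762387463), np.float64(206.28844409939234)) (np.float64(314.5298151040463), np.float64(193.62943109071105)) (np.float64(314.4170461549447), np.float64(197.36815354047755))
```

View pics/c5.png

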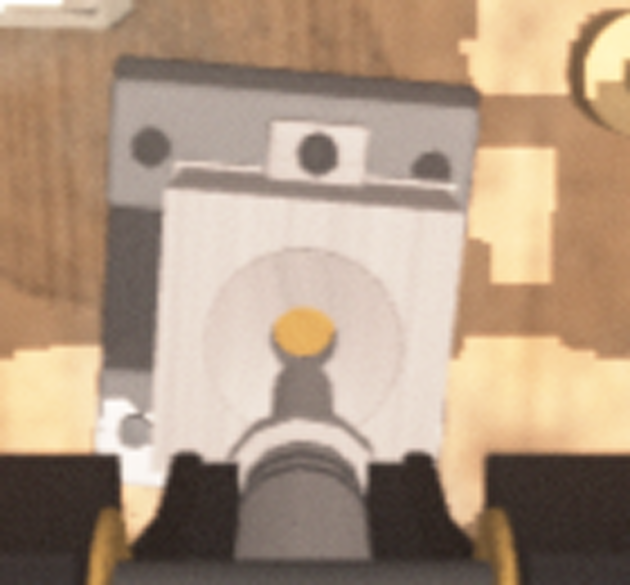

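>>> {"name": "send_rows", "arguments": {"plan": [[10, 0, 0, 8, 0, 0, 0], [10, 0, 0, 8, 0, 0, 0], [10, 0, 0, 5, 0, 0, 0], [10, 0, 0, 2, 0, 0, 0], [10, 0, 0, 1, 0, 0, 0], [10, 0, 0, 0.5, 0, 0, 0], [10, 0, 0, 0.5, 0, 0, 0], [10, 0, 0, 0.5, 0, 0, 0]]}}

```text
time_s: 9.25
tool_pos: [0.5146, 0.036, 0.1445]
tool_rot: [180.0, -0.0, 90.2]
force: [-0.2, -0.2, -1.1]
grip_width: 0.0171
```

>>> {"name": "send_rows", "arguments": {"plan": [[10, -1.2, 0, 0, 0, 0, 0], [10, 0, 0, 1, 0, 0, 0], [10, 0, 0, 1, 0, 0, 0], [10, 0, 0, 0, 0, 0, 0]]}}

```text
time_s: 9.65
tool_pos: [0.5144, 0.0347, 0.1422]
tool_rot: [-180.0, -0.0, 90.2]
force: [0.8, 0.1, -1.2]
grip_width: 0.0172
```

Nose is near 76.4 mm, about 3.6 mm into the dish, with no contact yet.

>>> {"name": "send_rows", "arguments": {"plan": [[10, 0, 0, 1, 0, 0, 0], [10, 0, 0, 1, 0, 0, 0], [10, 0, 0, 1, 0, 0, 0], [10, 0, 0, 0, 0, 0, 0]]}}

```text
time_s: 10.05
tool_pos: [0.5143, 0.0347, 0.1391]
tool_rot: [-180.0, 0.0, 90.2]
force: [1.0, 0.0, -1.9]
grip_width: 0.0169
```

>>> {"name": "send_rows", "arguments": {"plan": [[10, 0, 0, 1, 0, 0, 0], [10, 0, 0, 1, 0, 0, 0], [10, 0, 0, 1, 0, 0, 0], [10, 0, 0, 0, 0, 0, 0]]}}

```text
time_s: 10.45
tool_pos: [0.5144, 0.0347, 0.1362]
tool_rot: [-180.0, 0.0, 90.2]
force: [0.2, -0.4, -1.0]
grip_width: 0.0169
```

>>> {"name": "send_rows", "arguments": {"plan": [[10, 0, 0, 1, 0, 0, 0], [10, 0, 0, 1, 0, 0, 0], [10, 0, 0, 1, 0, 0, 0], [10, 0, 0, 0, 0, 0, 0]]}}

```text
time_s: 10.85
tool_pos: [0.5143, 0.0347, 0.1332]
tool_rot: [-180.0, 0.0, 90.2]
force: [0.6, 0.5, -2.0]
grip_width: 0.0172
```

>>> {"name": "send_rows", "arguments": {"plan": [[10, 0, 0, 1, 0, 0, 0], [10, 0, 0, 1, 0, 0, 0], [10, 0, 0, 1, 0, 0, 0], [10, 0, 0, 0, 0, 0, 0]]}}

```text
time_s: 11.25
tool_pos: [0.5144, 0.0346, 0.1302]
tool_rot: [-180.0, 0.0, 90.2]
force: [-0.0, -0.1, -1.8]
grip_width: 0.0171
```

>>> {"name": "send_rows", "arguments": {"plan": [[10, 0, 0, 1, 0, 0, 0], [10, 0, 0, 1, 0, 0, 0], [10, 0, 0, 1, 0, 0, 0], [10, 0, 0, 0, 0, 0, 0]]}}

```text
time_s: 11.65
tool_pos: [0.5147, 0.0347, 0.1284]
tool_rot: [180.0, -0.0, 90.2]
force: [-1.8, 0.2, 5.7]
grip_width: 0.0173
```

>>> {"name": "send_rows", "arguments": {"plan": [[10, 0, 0, 1, 0, 0, 0], [10, 0, 0, 1, 0, 0, 0], [10, 0, 0, 1, 0, 0, 0], [10, 0, 0, 1, 0, 0, 0]]}}

```text
time_s: 12.05
tool_pos: [0.5148, 0.0347, 0.1245]
tool_rot: [180.0, -0.0, 90.2]
force: [-2.9, -1.2, 6.9]
grip_width: 0.0173
```

>>> {"name": "send_rows", "arguments": {"plan": [[10, 0, -0.4, 1, 0, 0, 0], [10, 0, 0, 1, 0, 0, 0], [10, 0, 0, 1, 0, 0, 0], [10, 0, 0, 1, 0, 0, 0], [10, 0, 0, 1, 0, 0, 0]]}}

```text
time_s: 12.55
tool_pos: [0.5147, 0.0347, 0.1196]
tool_rot: [179.9, -0.0, 90.2]
force: [-2.4, -0.4, 8.3]
grip_width: 0.0173
```

>>> {"name": "send_rows", "arguments": {"plan": [[10, 0, -0.5, 1, 0, 0, 0], [10, 0, 0, 1, 0, 0, 0], [10, 0, 0, 1, 0, 0, 0], [10, 0, 0, 1, 0, 0, 0], [10, 0, 0, 1, 0, 0, 0]]}}

```text
time_s: 13.05
tool_pos: [0.5146, 0.0347, 0.1148]
tool_rot: [179.9, -0.0, 90.2]
force: [-2.0, -0.6, 6.5]
grip_width: 0.017
```

>>> {"name": "send_rows", "arguments": {"plan": [[10, 0, 0, 1, 0, 0, 0], [10, 0, 0, 1, 0, 0, 0], [10, 0, 0, 1, 0, 0, 0], [10, 0, 0, 1, 0, 0, 0], [10, 0, 0, 0.5, 0, 0, 0]]}}

```text
time_s: 13.55
tool_pos: [0.5146, 0.0347, 0.1103]
tool_rot: [179.9, -0.0, 90.2]
force: [-0.7, 0.6, 6.1]
grip_width: 0.0173
```

>>> {"name": "send_rows", "arguments": {"plan": [[10, 0, 0, 0.5, 0, 0, 0], [10, 0, 0, 0.5, 0, 0, 0], [10, 0, 0, 0.5, 0, 0, 0], [10, 0, 0, 0.5, 0, 0, 0]]}}

```text
time_s: 13.95
tool_pos: [0.5146, 0.0347, 0.1083]
tool_rot: [179.9, -0.0, 90.2]
force: [-1.5, 0.1, 6.5]
grip_width: 0.017
```

>>> {"name": "send_rows", "arguments": {"plan": [[10, 0, 0, 0.5, 0, 0, 0], [10, 0, 0, 0.5, 0, 0, 0], [10, 0, 0, 0.3, 0, 0, 0]]}}

```text
time_s: 14.25
tool_pos: [0.5147, 0.0347, 0.1075]
tool_rot: [179.9, -0.0, 90.2]
force: [-2.3, -0.6, 10.8]
grip_width: 0.0172
```

>>> {"name": "send_rows", "arguments": {"plan": [[10, 0, 0, 0.4, 0, 0, 0], [10, 0, 0, 0, 0, 0, 0]]}}

```text
time_s: 14.45
tool_pos: [0.5147, 0.0347, 0.1075]
tool_rot: [179.9, -0.1, 90.2]
force: [-3.5, -0.4, 11.8]
grip_width: 0.0171
```

>>> {"name": "send_rows", "arguments": {"plan": [[10, 0, 0, 0.5, 0, 0, 0], [10, 0, 0, 0.3, 0, 0, 0], [10, 0, 0, 0, 0, 0, 0]]}}

```text
time_s: 14.75
tool_pos: [0.5149, 0.0347, 0.1074]
tool_rot: [179.9, -0.1, 90.2]
force: [-5.0, -0.4, 16.5]
grip_width: 0.0174
```

>>> {"name": "send_rows", "arguments": {"plan": [[10, 0, 0, -2, 0, 0, 0], [10, 0, 0, -5, 0, 0, 0], [10, 0, 0, -8, 0, 0, 0], [10, 0, 0, -10, 0, 0, 0], [10, 0, 0, -10, 0, 0, 0], [10, 0, 0, -10, 0, 0, 0], [10, 0, 0, -10, 0, 0, 0], [10, 0, 0, -8, 0, 0, 0], [10, 0, 0, -3, 0, 0, 0], [10, 0, 0, 0, 0, 0, 0], [10, 0, 0, 0, 0, 0, 0]]}}

```text
time_s: 15.85
tool_pos: [0.5133, 0.0347, 0.17]
tool_rot: [-180.0, 0.0, 90.2]
force: [-0.8, 0.1, -1.7]
grip_width: 0.0172
```

>>> {"name": "send_rows", "arguments": {"plan": [[10, -10, -3.5, 0, 0, 0, 0], [10, -22, -8, 0, 0, 0, 0], [10, -25, -9, 0, 0, 0, 0], [10, -25, -9, 0, 0, 0, 0], [10, -25, -9, 0, 0, 0, 0], [10, -25, -9, 0, 0, 0, 0], [10, -22, -7, 0, 0, 0, 0], [10, -11, -3.6, 0, 0, 0, 0], [10, -3.2, -1, 0, 0, 0, 0], [10, 0, 0, 0, 0, 0, 0], [10, 0, 0, 0, 0, 0, 0], [10, 0, 0, 0, 0, 0, 0]]}}

```text
time_s: 17.05
tool_pos: [0.4555, -0.1326, 0.1702]
tool_rot: [-180.0, -0.0, 90.3]
force: [0.4, 0.2, -0.7]
grip_width: 0.0169
```

Run:
```python
from h import *
o=env.get_obs();print(o["time_s"],o["tool_pos"],o["tool_rot"],o["force"])
im=env.read_camera("wrist"); cv2.imwrite("pics/w5.png",im[:,:,::-1]); s=env.read_camera("side"); cv2.imwrite("pics/s5.png",s[:,:,::-1])
a=cv2.resize(im[170:270,270:370,::-1],(400,400),interpolation=cv2.INTER_CUBIC)
b=cv2.resize(s[160:260,200:300,::-1],(400,400),interpolation=cv2.INTER_CUBIC)
cv2.imwrite("pics/c6.png",np.hstack([a,b]))
```

```text
17.05 [ 0.45550976 -0.13263526  0.17022465] [-1.79991320e+02 -4.24862952e-03  9.03444886e+01] [ 0.4119805   0.1689695  -0.71641943]
```

View pics/c6.png

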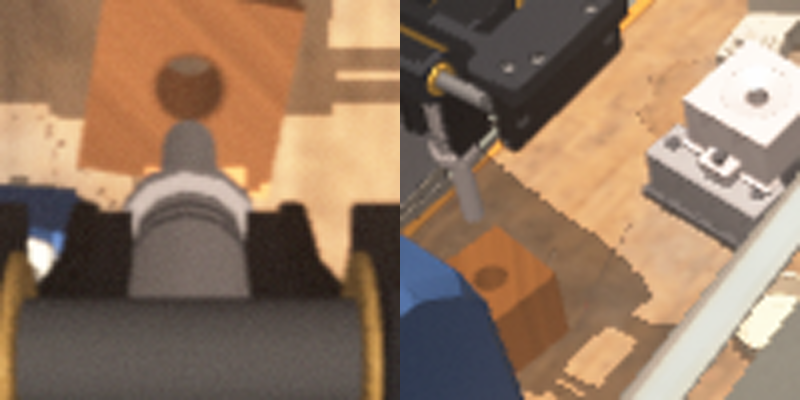

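>>> {"name": "send_rows", "arguments": {"plan": [[10, 0.5, 0, 10, 0, 0, 0], [10, 0, 0, 15, 0, 0, 0], [10, 0, 0, 12, 0, 0, 0], [10, 0, 0, 6, 0, 0, 0], [10, 0, 0, 3, 0, 0, 0], [10, 0, 0, 3, 0, 0, 0], [10, 0, 0, 3, 0, 0, 0], [10, 0, 0, 0, 0, 0, 0]]}}

```text
time_s: 17.95
tool_pos: [0.4552, -0.1333, 0.1183]
tool_rot: [180.0, -0.0, 90.2]
force: [0.0, -0.1, -1.3]
grip_width: 0.0169
```

>>> {"name": "send_rows", "arguments": {"plan": [[10, 0.8, 0, 2, 0, 0, 0], [10, 0, 0, 3, 0, 0, 0], [10, 0, 0, 4, 0, 0, 0], [10, 0, 0, 5, 0, 0, 0], [10, 0, 0, 6, 0, 0, 0], [10, 0, 0, 6, 0, 0, 0]]}}

```text
time_s: 18.55
tool_pos: [0.455, -0.1325, 0.0917]
tool_rot: [-180.0, -0.0, 90.2]
force: [0.7, -0.9, -0.7]
grip_width: 0.0173
```

Nose is well inside, with no resistance. About 22 mm remain until the collar seats.

>>> {"name": "send_rows", "arguments": {"plan": [[10, 0, 0, 6, 0, 0, 0], [10, 0, 0, 6, 0, 0, 0], [10, 0, 0, 4, 0, 0, 0], [10, 0, 0, 2, 0, 0, 0], [10, 0, 0, 1, 0, 0, 0], [10, 0, 0, 1, 0, 0, 0], [10, 0, 0, 0.7, 0, 0, 0], [10, 0, 0, 0, 0, 0, 0]]}}

```text
time_s: 19.35
tool_pos: [0.4552, -0.1325, 0.0717]
tool_rot: [180.0, -0.0, 90.2]
force: [-0.4, -0.1, -0.7]
grip_width: 0.0172
```

>>> {"name": "send_rows", "arguments": {"plan": [[10, 0, 0, 0.7, 0, 0, 0], [10, 0, 0, 0.7, 0, 0, 0], [10, 0, 0, 0.7, 0, 0, 0], [10, 0, 0, 0, 0, 0, 0]]}}

```text
time_s: 19.75
tool_pos: [0.4552, -0.1325, 0.0698]
tool_rot: [180.0, -0.0, 90.2]
force: [-0.9, -1.0, 1.8]
grip_width: 0.0173
```

>>> {"name": "send_rows", "arguments": {"plan": [[25, 0, 0, 0, 0, 0, 0], [35, 0, 0, 0, 0, 0, 0], [50, 0, 0, 0, 0, 0, 0], [70, 0, 0, 0, 0, 0, 0], [87, 0, 0, 0, 0, 0, 0], [87, 0, 0, 0, 0, 0, 0], [87, 0, 0, 0, 0, 0, 0], [87, 0, 0, 0, 0, 0, 0]]}}

```text
time_s: 20.55
tool_pos: [0.4552, -0.1325, 0.0695]
tool_rot: [180.0, -0.0, 90.2]
force: [0.7, 0.1, 0.5]
grip_width: 0.0731
```

>>> {"name": "send_rows", "arguments": {"plan": [[87, 0, 0, 0, 0, 0, 0], [87, 0, 0, 0, 0, 0, 0], [87, 0, 0, -5, 0, 0, 0], [87, 0, 0, -15, 0, 0, 0], [87, 0, 0, -30, 0, 0, 0], [87, 0, 0, -40, 0, 0, 0], [87, 0, 0, -40, 0, 0, 0], [87, 0, 0, -35, 0, 0, 0], [87, 0, 0, -20, 0, 0, 0], [87, 0, 0, 0, 0, 0, 0], [87, 0, 0, 0, 0, 0, 0]]}}

```text
time_s: 21.65
tool_pos: [0.4551, -0.1325, 0.2545]
tool_rot: [180.0, -0.0, 90.2]
force: [-0.2, 0.4, -0.1]
grip_width: 0.0868
```

Run:
```python
from h import *
o=env.get_obs();print(o["time_s"],o["tool_pos"],o["force"])
im=env.read_camera("wrist"); s=env.read_camera("side"); cv2.imwrite("pics/w6.png",im[:,:,::-1]);cv2.imwrite("pics/s6.png",s[:,:,::-1])
a=cv2.resize(im[0:250,230:480,::-1],(400,400),interpolation=cv2.INTER_CUBIC)
b=cv2.resize(s[170:290,200:320,::-1],(400,400),interpolation=cv2.INTER_CUBIC)
cv2.imwrite("pics/c7.png",np.hstack([a,b]))
```

```text
21.65 [ 0.45508142 -0.13248589  0.25454648] [-0.19509595  0.44197421 -0.05856892]
```

View pics/c7.png

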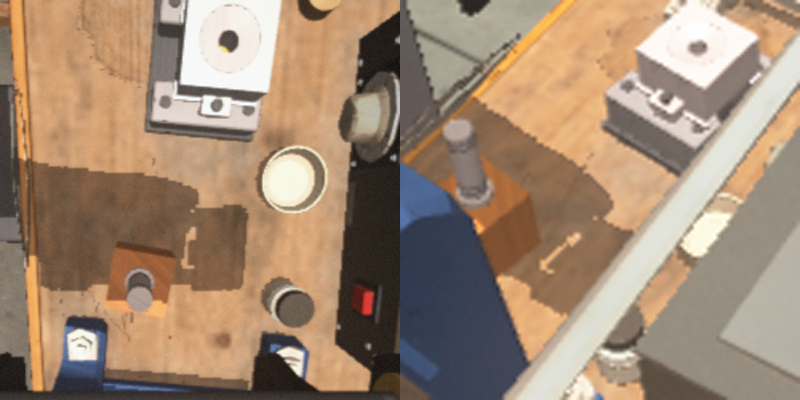

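```bash
python3 -c "
from cell import env
print(env.sign_off())"
```

```text
the job is handed in; nothing more can be done
None
```

The plug is pressed down to the cup floor, the rod is back in the smaller rack, and the job is handed in at about 21.7 s of the 67 s allowed.

- **Plug:** The nose entered the bore on the first try without touching the dish. The plug started about 5 mm down and moved at about 8 N. It stopped hard at 107.5 mm TCP height, where I expected about 107.8 mm. Two further small pushes did not move it, and the highest reading was about 18 N, against the 30 N limit.
- **Side force:** The bore pushed sideways on the rod during the press, up to about 5 N at the stop. It was gone once the rod came out.
- **Rod:** The collar touched the rack at 69.8 mm, the same height the rod was gripped at. After release, the last wrist and side pictures show it upright with the collar down on the rack.
- **Other things:** The dish and jar show undisturbed in the last picture, and the weight's edge is visible at the top of the frame. I judged all three by eye and did not measure them again.
- **Disagreements:** The wrist camera read about 2 mm off in x against the arm, which I corrected by comparing the nose and the bore in the same picture. Only a sliver of the plug shows deep in the bore, so "on the floor" rests on the force and position readings.

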